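# Nest the sample beakers and lift them off the check scale

## Robot

A 6-joint arm with a two-finger parallel gripper is mounted at the origin on the work surface. World frame = base frame: x ahead of the robot, y to its left, z up, the work surface at z = 0. Lengths are in m, angles in rad, forces in N, time in s.
With the tool pointing down it reaches from about 0.25 to 0.775 m from the base axis. Payload 4 kg.
Tool frame: the origin (TCP) lies midway between the tips of the shut fingers; the grasp point (between the pads) lies behind it (env.grip_point_offset is the x of the grasp point in the tool frame, in m); x points along the fingers, y is the direction in which the jaws open and shut, and the axes are right-handed (so a half turn about x gives the same grasp; the last joint's range is limited). The gripper opens to 85 mm and grips with 20 to 120 N. Pads are 22 mm wide; open, the fingers measure 114 mm over their backs; the gripper's body (76 mm by 85 mm) begins 54 mm behind the grasp point. The pads swing forward as they close: fully open they stand 13 mm farther back than shut.
Start: joints at [1.011, 0.087, 1.371, -0, 1.684, -0.103], TCP at [0.243, 0.494, 0.196] pointing down, gripper open.
Joint ranges: [-3.1, 3.1], [-0.76, 2.03], [0.27, 2.55], [-1.08, 4.22], [0.17, 2.65], [-2.57, 2.57]. Speed limits (rad/s): [2.79, 2.79, 3.14, 3.14, 3.14, 3.14].

## Interface

Orientations are given as a unit quaternion [x, y, z, w].
In Python, from bench import env gives the robot as it stands.
- The arm moves only by the tool drive_tool, never from a script. Its argument "targets" is a list of rows, each an object with "gripper": the closure, from -1 (fully open) to 1 (shut), so that 0 is half open; "delta_pos": the shift along the tool's x, y, z in mm, a list of three; "dr": the turn, a rotation vector about the tool's x, y, z in degrees, a list of three. In form: [{"gripper": gripper, "delta_pos": [dx, dy, dz], "dr": [wx, wy, wz]}, ...]. A call has exactly 8 rows; each row is the pose to reach, as a shift and turn from the pose measured when the call began, along the tool's axes at that moment; what a row does not reach only later rows make up. A row lasts 1/12 s, in which the tool goes at most 41.7 mm and 7.16 degrees, less where a joint would pass 70% of its speed; a pose out of reach is approached as far as the arm can. A call with a gripper value outside its range is refused whole. The fingers move at their own pace and stop on an object; the grip force is fixed at half the most. Time passes only in rows, so rows that repeat a pose let the fingers close, or fill a call up. It gives the time, the measured TCP pose, the force and the opening at its end, in the units of the state.
- env.get_obs(): the state, without advancing time (a new reading comes with each control period).
- env.camera(name): name is "scene" or "side" or "wrist"; returns the picture (384x512x3 uint8, red, green, blue); there is no depth.
- env.camera_info(name): a dict with "intrinsics" (3x3 intrinsics, pixels), "xyz" and "orientation" of the camera in the world; the wrist camera has in their place "T_tool_cam" (4x4, takes a point from camera to tool coordinates, whose origin is the TCP and whose axes are the tool frame's). Camera axes: x right, y down, z forward; pixel columns grow to the right and rows downward; lengths in m; the calibration is good to about 2 mm. The wrist camera is an equidistant fisheye: a pixel r from the principal point sees the ray r / f radians off the axis. A picture is of the moment at which its call begins: read the wrist's pose just before it. camera_info takes no time and is no camera call.
- env.close_job(): hands the job in, once; it reports no verdict.
The state is a dict: "clock": time; "qpos": joint angles; "joint_vel": joint speeds; "effort": joint torques, N m; "ee_pos": TCP position; "orientation": TCP orientation; "ft_force": force on the tool from outside, world axes, zero at the start; "torque": the same for the moment, N m; "gripper_width": finger opening in m.
Only numpy, scipy, OpenCV 4.12 (cv2) and the standard library are available. Lean on these libraries where they do the work, as an engineer would, in place of code of your own. Each camera call takes 0.05 s, during which the arm holds its last target. There are 200 camera calls.

## Task

Clear the check scale: first lower (do not drop) the middle steel beaker fully into the largest one, which stands on the scale, then lower the smallest fully into the middle one. Then grip the largest beaker and lift the whole nest off the scale, keeping it upright, and finish holding it by the largest beaker, still and level, about 10 cm or more above the platform so that the scale can return to zero; your job ends while holding it. Leave the label roll, the spray bottle and the fruit carton where they are.

Things in the scene. Friction and masses are not known exactly. Their poses are not given: they have to be found in the camera images.
- large_beaker: largest of three plain open steel beakers (straight round cups, no handle): outer diameter 66 mm, inner 60 mm, height 72 mm, floor 4 mm thick, about 0.17 kg. Origin: centre of its underside; z up through the mouth. Starts empty and upright on the scale's platform. With the whole nest inside, its own rim is still the widest part and it can be gripped round the outside just below the rim.
- middle_beaker: middle steel beaker: outer diameter 51 mm, inner 45 mm, height 82 mm, floor 4 mm, about 0.13 kg; starts empty and upright on the floor of the drip tray. Origin: centre of its underside; z up. Fully inside the largest, its underside is 4 mm above the largest's underside and its rim stands 14 mm proud of the largest's rim, so it can be held just below its rim while it is lowered all the way.
- small_beaker: smallest steel beaker: outer diameter 35 mm, height 92 mm, about 0.09 kg; starts empty and upright on the tray floor, left or right of the middle one, axes 95 mm or more apart. Origin: centre of its underside; z up. Seated, its underside is 4 mm above the middle one's underside, its rim 14 mm proud of the middle one's rim. The middle one may stand up to 4.5 mm off the largest's axis: aim at the middle one.
- scale: fixed bench check scale with a flat square steel platform 200 x 200 mm, its top 60 mm above the bench, rigid; a lower grey console (45 mm high) reaches 145 mm from the centre on the -x side. Origin: on the bench under the platform's centre; z up. It may stand left or right.
- tray: fixed white plastic drip tray, 220 mm (x) x 270 mm (y), rim 16 mm high, inner floor 4 mm above the bench. Origin: centre of its underside. It stands on the other side from the scale.
- label_roll: bystander: white roll of labels standing on end, diameter 90 mm, height 60 mm, loose. Origin: centre of its underside.
- spray_bottle: bystander: white plastic bottle with blue cap, diameter 64 mm, height 170 mm, loose. Origin: centre of its underside.
- fruit_carton: bystander: small white and red carton 75 x 55 x 100 mm high, loose. Origin: centre of its underside.

How it is judged:
By the outcome, as a careful person would: the job done as asked, in the order asked, and still so for the second after the job is handed in, while the arm keeps its last pose, push and grip.
It also fails if it takes over 69 s, if anything falls off the work surface, if the arm or the gripper's body presses on something with over 40 N, if the wrist force passes 120 N, or if a joint passes its speed limit or range.

## Working session

There is one attempt and no reset: what is moved stays moved. The work goes in short steps, Python scripts to look and compute and a tool call to move; the robot and the scene stay as the last step left them, time stands still between calls to the robot, and variables do not carry over. Pictures are saved under pics/ and viewed, about 8 in all and at most 12, crops included, and the job is handed in when it is done.

Besides the shell and the picture viewer there is one more tool, called by a JSON object that holds its "api" and its "payload", one argument or row to a line. drive_tool: Moves the arm, as the interface text tells. Its arguments: {"type":"object","properties":{"targets":{"type":"array","items":{"type":"object","properties":{"gripper":{"type":"number"},"delta_pos":{"type":"array","items":{"type":"number"}},"dr":{"type":"array","items":{"type":"number"}}}}}},"required":["targets"]}

```bash
mkdir -p pics; ls; python3 - <<'E'
from bench import env
import cv2,numpy as np
np.set_printoptions(precision=4,suppress=True)
o=env.get_obs()
for k in o: print(k,o[k])
print(env.grip_point_offset)
for n in ("scene","side","wrist"):
    print(n,env.camera_info(n))
    im=env.camera(n); cv2.imwrite(f"pics/{n}0.png",im[:,:,::-1])
a=[cv2.imread(f"pics/{n}0.png") for n in("scene","side")]
E
```

```text
pics
clock 0.0
qpos [ 1.0109  0.088   1.3723  0.      1.6836 -0.1031]
joint_vel [ 0.0017  0.0006 -0.0005  0.0019 -0.0004  0.0005]
effort [ -0.0014 -35.1867 -31.3273  -0.0001   0.0107  -0.    ]
ee_pos [0.2423 0.4931 0.195 ]
orientation [ 0.1593  0.689  -0.1609  0.6885]
ft_force [-0.6453 -0.2907 -0.7492]
torque [-0.0338  0.0011  0.0434]
gripper_width 0.08540014420552043
-0.0187
scene {'intrinsics': array([[444.043 ,   0.    , 254.5837],
       [  0.    , 444.043 , 189.    ],
       [  0.    ,   0.    ,   1.    ]]), 'xyz': array([ 1.504 , -0.5038,  0.849 ]), 'orientation': array([ 0.7778,  0.4431, -0.2298, -0.3821])}
side {'intrinsics': array([[489.1542,   0.    , 247.0593],
       [  0.    , 489.1542, 180.4989],
       [  0.    ,   0.    ,   1.    ]]), 'xyz': array([ 0.139 , -0.9859,  1.1028]), 'orientation': array([ 0.8964, -0.2006,  0.0942, -0.3838])}
wrist {'intrinsics': array([[297.3186,   0.    , 257.741 ],
       [  0.    , 297.3186, 187.1973],
       [  0.    ,   0.    ,   1.    ]]), 'T_tool_cam': array([[ 0.0006, -0.2608,  0.9654, -0.1769],
       [ 1.    , -0.0009, -0.0009,  0.0001],
       [ 0.0011,  0.9654,  0.2608, -0.0662],
       [ 0.    ,  0.    ,  0.    ,  1.    ]])}
```

View pics/scene0.png

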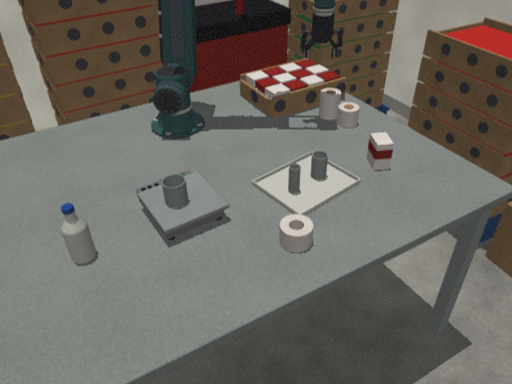

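View pics/side0.png

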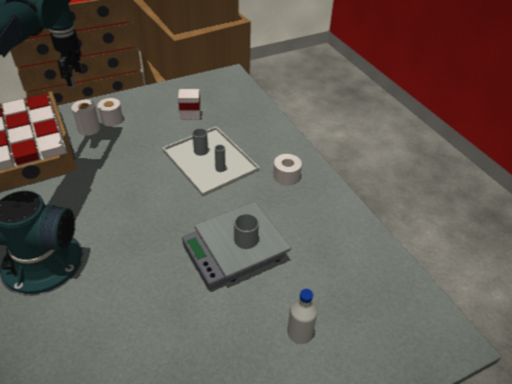

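The scene image shows the scale at the right (-y) with the large beaker (~175,180), and the tray at the left with the small (~295,168) and middle (~320,155) beakers. The side view agrees: large (246,220), small (220,149), middle (200,132). I'll enlarge both.

```bash
python3 - <<'E'
import cv2,numpy as np
s=cv2.imread("pics/scene0.png");d=cv2.imread("pics/side0.png")
R=lambda im,x,y:cv2.resize(im[y:y+60,x:x+80],(400,300),interpolation=cv2.INTER_CUBIC)
cv2.imwrite("pics/c1.png",np.vstack([np.hstack([R(s,135,160),R(s,270,140)]),np.hstack([R(d,206,205),R(d,175,120)])]))
E
```

```text
(no output)
```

View pics/c1.png

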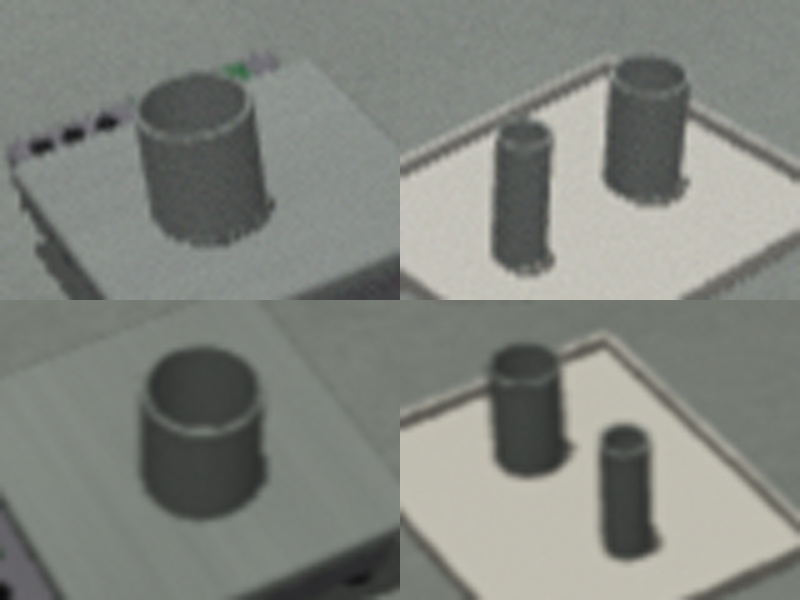

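```bash
cat > h.py <<'E'
from bench import env
import numpy as np, cv2
from scipy.spatial.transform import Rotation as R
from scipy.optimize import least_squares
np.set_printoptions(precision=4,suppress=True)
def ray(n,px):
    c=env.camera_info(n);d=np.linalg.inv(c['intrinsics'])@[px[0],px[1],1]
    return c['xyz'],R.from_quat(c['orientation']).apply(d/np.linalg.norm(d))
def onz(n,px,z):
    p,d=ray(n,px);return p+d*(z-p[2])/d[2]
def tri(a,b):
    (p,d),(q,e)=ray("scene",a),ray("side",b)
    t=np.linalg.lstsq(np.c_[d,-e],q-p,rcond=None)[0]
    return (p+d*t[0]+q+e*t[1])/2
def wray(px,o):
    c=env.camera_info("wrist");K=c['intrinsics'];T=c['T_tool_cam']
    v=np.array([px[0]-K[0,2],px[1]-K[1,2]]);r=np.hypot(*v);th=r/K[0,0]
    d=np.r_[v/r*np.sin(th),np.cos(th)];Rt=R.from_quat(o['orientation'])
    return np.array(o['ee_pos'])+Rt.apply(T[:3,3]),Rt.apply(T[:3,:3]@d)
def wonz(px,o,z):
    p,d=wray(px,o);return p+d*(z-p[2])/d[2]
def wproj(P,o):
    c=env.camera_info("wrist");K=c['intrinsics'];T=c['T_tool_cam']
    q=R.from_quat(o['orientation']).inv().apply(np.atleast_2d(P)-o['ee_pos'])
    q=(q-T[:3,3])@T[:3,:3];r=np.hypot(q[:,0],q[:,1]);th=np.arctan2(r,q[:,2])
    return K[:2,2]+(q[:,:2]/r[:,None])*(th*K[0,0])[:,None]
def down(yaw): # jaw axis (tool y) at angle yaw in world xy
    x=np.array([0,0,-1.]);y=np.array([np.cos(yaw),np.sin(yaw),0])
    return R.from_matrix(np.c_[x,y,np.cross(x,y)])
def go(tcp,yaw,o=None):
    o=o or env.get_obs();Rt=R.from_quat(o['orientation'])
    cur=Rt.as_matrix()[:,1]
    best=min((down(yaw+k*np.pi) for k in(0,1)),key=lambda r:(Rt.inv()*r).magnitude())
    print("delta_mm",(Rt.inv().apply(np.array(tcp)-o['ee_pos'])*1000).round(1),"dr",(Rt.inv()*best).as_rotvec(degrees=True).round(2))
E
python3 - <<'E'
from h import *
P={'L':((174,181.6),(246.4,223.2),.132),'M':((320,155.2),(200.4,133),.086),'S':((295,167.2),(220,148.2),.096)}
for k,(a,b,z) in P.items(): print(k,tri(a,b),onz("scene",a,z),onz("side",b,z))
for k,px in (('roll',(296,222)),('bottle',(68,209)),('carton',(381,138))): print(k,onz("scene",px,{'roll':.06,'bottle':.17,'carton':.1}[k]))
o=env.get_obs();print(R.from_quat(o['orientation']).as_matrix())
E
```

```text
L [ 0.5244 -0.2101  0.1272] [ 0.53   -0.2111  0.132 ] [ 0.5225 -0.2151  0.132 ]
M [0.5759 0.2564 0.0833] [0.5775 0.256  0.086 ] [0.5744 0.2506 0.086 ]
S [0.6    0.1446 0.0922] [0.6036 0.1426 0.096 ] [0.5981 0.1387 0.096 ]
roll [0.7774 0.029  0.06  ]
bottle [ 0.5522 -0.4896  0.17  ]
carton [0.6157 0.4731 0.1   ]
[[-0.001   0.4411  0.8975]
 [-0.0015  0.8975 -0.4411]
 [-1.     -0.0017 -0.0002]]
```

View pics/wrist0.png

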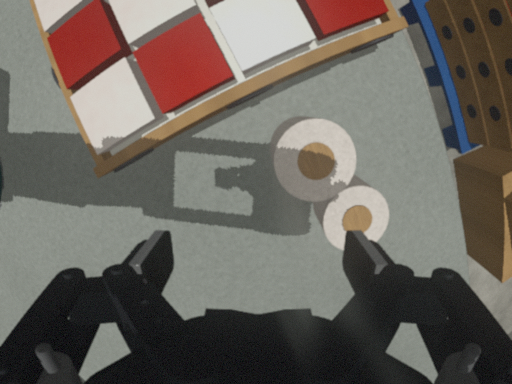

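The wrist picture shows only the two empty rolls and the punnet tray, with the fingertips at about (155,250) and (360,250). I now have approach positions for all three beakers, so I'll move above the middle one with the jaws along x.

```bash
python3 - <<'E'
from h import *
go([.576,.253,.2],0)
E
```

```text
delta_mm [ -4.7 -68.4 405.4] dr [63.83  0.04  0.1 ]
```

{"api": "drive_tool", "payload": {
  "targets": [
    {"gripper": -1,"delta_pos": [-5,-4,24],"dr": [6,0,0]},
    {"gripper": -1,"delta_pos": [-5,-10,60],"dr": [12,0,0]},
    {"gripper": -1,"delta_pos": [-5,-16,98],"dr": [19,0,0]},
    {"gripper": -1,"delta_pos": [-5,-23,136],"dr": [26,0,0]},
    {"gripper": -1,"delta_pos": [-5,-29,174],"dr": [33,0,0]},
    {"gripper": -1,"delta_pos": [-5,-36,212],"dr": [40,0,0]},
    {"gripper": -1,"delta_pos": [-5,-42,250],"dr": [47,0,0]},
    {"gripper": -1,"delta_pos": [-5,-47,280],"dr": [53,0,0]}
  ]
}}

```text
clock: 0.82
ee_pos: [0.4748, 0.3254, 0.1998]
orientation: [0.452, 0.543, -0.454, 0.544]
ft_force: [-0.4, 0.2, -0.1]
gripper_width: 0.0855
```

```bash
python3 - <<'E'
from h import *
go([.576,.253,.2],0)
E
```

```text
delta_mm [-0.2 86.4 89.4] dr [10.4   0.13  0.07]
```

{"api": "drive_tool", "payload": {
  "targets": [
    {"gripper": -1,"delta_pos": [0,24,25],"dr": [4,0,0]},
    {"gripper": -1,"delta_pos": [0,48,50],"dr": [8,0,0]},
    {"gripper": -1,"delta_pos": [0,70,72],"dr": [10.4,0,0]},
    {"gripper": -1,"delta_pos": [0,81,84],"dr": [10.4,0.1,0.1]},
    {"gripper": -1,"delta_pos": [0,86,89],"dr": [10.4,0.1,0.1]},
    {"gripper": -1,"delta_pos": [0,86,89],"dr": [10.4,0.1,0.1]},
    {"gripper": -1,"delta_pos": [0,86,89],"dr": [10.4,0.1,0.1]},
    {"gripper": -1,"delta_pos": [0,86,89],"dr": [10.4,0.1,0.1]}
  ]
}}

```text
clock: 1.48
ee_pos: [0.5742, 0.2547, 0.2001]
orientation: [0.499, 0.501, -0.499, 0.501]
ft_force: [-0.6, 0.3, 0.1]
gripper_width: 0.0855
```

```bash
python3 - <<'E'
from h import *
o=env.get_obs();im=env.camera("wrist")[:,:,::-1].copy()
print(o['ee_pos'],o['orientation'].tolist())
cv2.imwrite("pics/w1.png",im)
cv2.imwrite("pics/w1b.png",cv2.resize(im,(800,600),interpolation=cv2.INTER_CUBIC))
print(wproj([[.576,.253,.086],[.6,.142,.096]],o))
E
```

```text
[0.5742 0.2547 0.2001] [0.49941310626819424, 0.500641456397151, -0.4993522541344442, 0.5005916576561601]
[[259.9006 176.7513]
 [281.2711 277.0006]]
```

View pics/w1b.png

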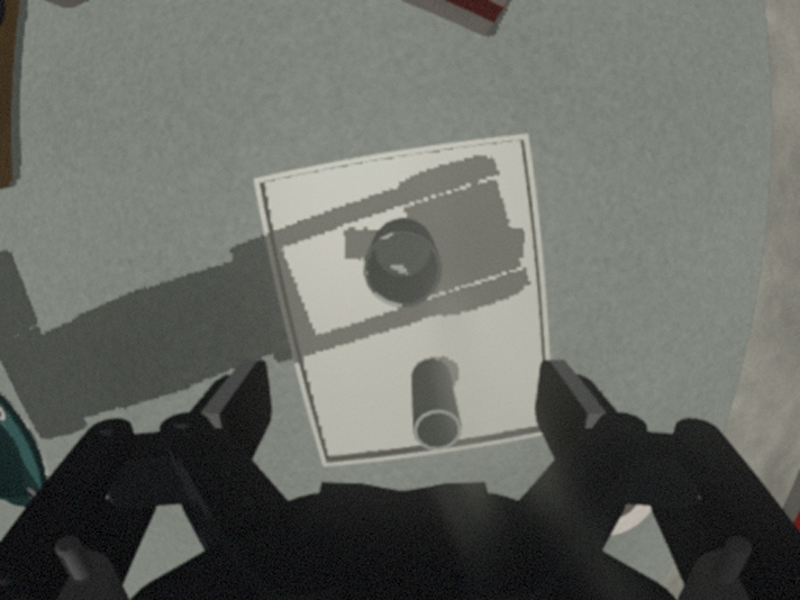

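The view shows the M rim centre near (258,171.5) and the S rim near (280,274.6) in native pixels. An enlarged crop should sharpen these.

```bash
python3 - <<'E'
import cv2
im=cv2.imread("pics/w1.png")
cv2.imwrite("pics/w1c.png",cv2.convertScaleAbs(cv2.resize(im[125:295,220:310],(450,850),interpolation=cv2.INTER_CUBIC)[:, :],alpha=1.6)[0:850:1][:,:])
a=cv2.resize(im[130:205,220:300],(400,375),interpolation=cv2.INTER_CUBIC);b=cv2.resize(im[220:295,240:320],(400,375),interpolation=cv2.INTER_CUBIC)
cv2.imwrite("pics/w1c.png",cv2.convertScaleAbs(cv2.hconcat([a,b]),alpha=1.8))
E
```

```text
(no output)
```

View pics/w1c.png

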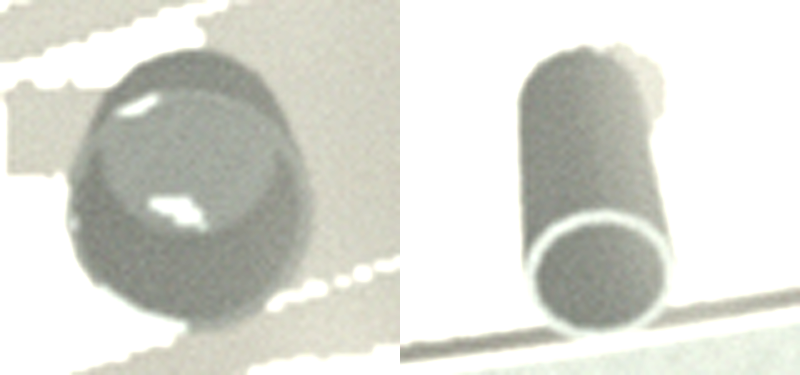

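```bash
python3 - <<'E'
from h import *
o=env.get_obs()
M=wonz((258,171),o,.086);S=wonz((279.5,274.5),o,.096);print(M,S)
# fit check of apparent diameter
c=wproj([M+[.0255,0,0],M-[.0255,0,0],S+[.0175,0,0],S-[.0175,0,0]],o);print(c)
go([M[0],M[1],.071],0)
E
```

```text
[0.5741 0.2589 0.086 ] [0.598  0.1453 0.096 ]
[[283.4152 171.0767]
 [232.5799 171.0022]
 [295.2615 274.2164]
 [263.6163 274.6225]]
delta_mm [129.2  -0.1  -4.1] dr [ 0.15 -0.   -0.02]
```

{"api": "drive_tool", "payload": {
  "targets": [
    {"gripper": -1,"delta_pos": [15,0.5,-2],"dr": [0,0,0]},
    {"gripper": -1,"delta_pos": [38,0.5,-3],"dr": [0,0,0]},
    {"gripper": -1,"delta_pos": [62,0.5,-3],"dr": [0,0,0]},
    {"gripper": -1,"delta_pos": [86,0.5,-3],"dr": [0,0,0]},
    {"gripper": -1,"delta_pos": [106,0.5,-3],"dr": [0,0,0]},
    {"gripper": -1,"delta_pos": [119,0.5,-3],"dr": [0,0,0]},
    {"gripper": -1,"delta_pos": [126,0.5,-3],"dr": [0,0,0]},
    {"gripper": -1,"delta_pos": [129,0.5,-3],"dr": [0,0,0]}
  ]
}}

```text
clock: 2.2
ee_pos: [0.5738, 0.2583, 0.0703]
orientation: [0.499, 0.501, -0.499, 0.501]
ft_force: [-0.3, -0.2, -0.2]
gripper_width: 0.0853
```

```bash
python3 - <<'E'
from h import *
o=env.get_obs();im=env.camera("wrist")[:,:,::-1].copy()
print(o['ee_pos'],o['orientation'].tolist())
cv2.imwrite("pics/w2.png",im)
cv2.imwrite("pics/w2b.png",cv2.convertScaleAbs(cv2.resize(im[130:384,70:450],(798,533),interpolation=cv2.INTER_CUBIC),alpha=1.6))
print(wproj([[.575,.257,.086]],o))
E
```

```text
[0.5738 0.2583 0.0703] [0.4986662547193566, 0.5011513419180406, -0.49942009823636174, 0.5007582893727272]
[[260.3831 226.4643]]
```

View pics/w2b.png

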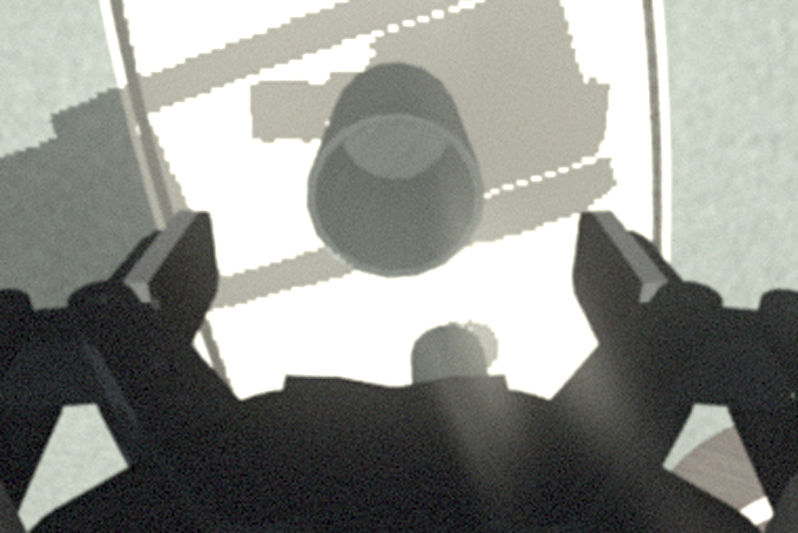

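The rim centre is at (258.1, 222.6) native pixels and the beaker sits between the open fingers.

```bash
python3 - <<'E'
from h import *
o=env.get_obs()
# fit centre xy,z to ellipse extremes
def f(p):
    t=np.linspace(0,2*np.pi,60);q=wproj(np.c_[p[0]+.0255*np.cos(t),p[1]+.0255*np.sin(t),np.full(60,p[2])],o)
    return np.r_[q.min(0),q.max(0)]
meas=np.array([308/2.1+70,113/2.1+130,482/2.1+70,276/2.1+130])
r=least_squares(lambda p:f(p)-meas,[.575,.257,.086]);print(r.x,r.fun)
r=least_squares(lambda p:f([p[0],p[1],.086])-meas,[.575,.257]);print(r.x,r.fun)
go([r.x[0],r.x[1],.071],0)
E
```

```text
[0.5741 0.2554 0.08  ] [-0.2438  0.2488  0.2447 -0.2792]
[0.5741 0.2576] [-1.7374 -0.8926  1.742   1.3188]
delta_mm [-0.2 -0.1  0.6] dr [0.2  0.01 0.02]
```

{"api": "drive_tool", "payload": {
  "targets": [
    {"gripper": -1,"delta_pos": [0,0,1.5],"dr": [0,0,0]},
    {"gripper": 0,"delta_pos": [0,0,1.5],"dr": [0,0,0]},
    {"gripper": 1,"delta_pos": [0,0,1.5],"dr": [0,0,0]},
    {"gripper": 1,"delta_pos": [0,0,1.5],"dr": [0,0,0]},
    {"gripper": 1,"delta_pos": [0,0,1.5],"dr": [0,0,0]},
    {"gripper": 1,"delta_pos": [0,0,1.5],"dr": [0,0,0]},
    {"gripper": 1,"delta_pos": [0,0,1.5],"dr": [0,0,0]},
    {"gripper": 1,"delta_pos": [0,0,1.5],"dr": [0,0,0]}
  ]
}}

```text
clock: 2.92
ee_pos: [0.5742, 0.2568, 0.0708]
orientation: [0.499, 0.501, -0.499, 0.501]
ft_force: [0.4, -0.3, 0.0]
gripper_width: 0.0006
```

```bash
python3 - <<'E'
from h import *
o=env.get_obs();im=env.camera("wrist")[:,:,::-1].copy();s=env.camera("side")[:,:,::-1]
print(o['ee_pos'],o['gripper_width'])
cv2.imwrite("pics/w3.png",im);cv2.imwrite("pics/s3.png",s)
a=cv2.resize(im[130:384,110:410],(472,400));b=cv2.resize(s[60:210,130:250],(320,400),interpolation=cv2.INTER_CUBIC)
cv2.imwrite("pics/w3b.png",cv2.convertScaleAbs(cv2.hconcat([a,b]),alpha=1.6))
E
```

```text
[0.5742 0.2568 0.0708] 0.0006224555286462981
```

View pics/w3b.png

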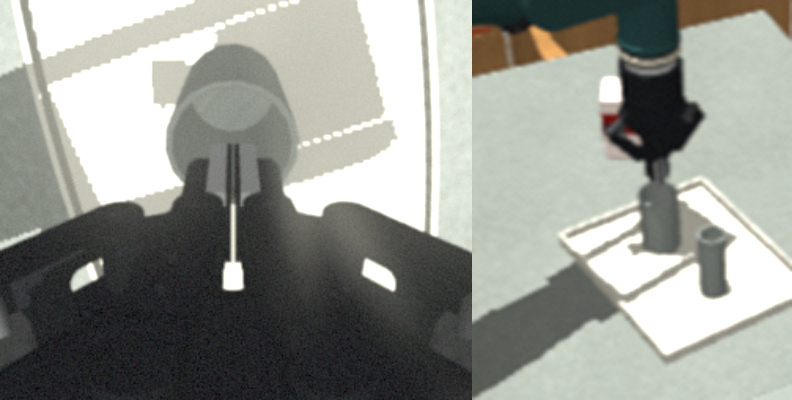

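The fingers shut on nothing and the beaker still stands. The tips appear to have passed over its rim, so the tips sit higher than I assumed. I'll lift while shut, open, and retry deeper.

{"api": "drive_tool", "payload": {
  "targets": [
    {"gripper": 1,"delta_pos": [-10,0,0],"dr": [0,0,0]},
    {"gripper": 1,"delta_pos": [-30,0,0],"dr": [0,0,0]},
    {"gripper": 1,"delta_pos": [-40,0,0],"dr": [0,0,0]},
    {"gripper": 0,"delta_pos": [-40,0,0],"dr": [0,0,0]},
    {"gripper": -1,"delta_pos": [-40,0,0],"dr": [0,0,0]},
    {"gripper": -1,"delta_pos": [-40,0,0],"dr": [0,0,0]},
    {"gripper": -1,"delta_pos": [-40,0,0],"dr": [0,0,0]},
    {"gripper": -1,"delta_pos": [-40,0,0],"dr": [0,0,0]}
  ]
}}

```text
clock: 3.68
ee_pos: [0.5736, 0.2565, 0.1094]
orientation: [0.498, 0.501, -0.5, 0.5]
ft_force: [0.2, -0.2, 0.9]
gripper_width: 0.0606
```

{"api": "drive_tool", "payload": {
  "targets": [
    {"gripper": -1,"delta_pos": [12,0,0],"dr": [0,0,0]},
    {"gripper": -1,"delta_pos": [28,0,0],"dr": [0,0,0]},
    {"gripper": -1,"delta_pos": [40,0,0],"dr": [0,0,0]},
    {"gripper": -1,"delta_pos": [46,0,0],"dr": [0,0,0]},
    {"gripper": 0,"delta_pos": [46,0,0],"dr": [0,0,0]},
    {"gripper": 1,"delta_pos": [46,0,0],"dr": [0,0,0]},
    {"gripper": 1,"delta_pos": [46,0,0],"dr": [0,0,0]},
    {"gripper": 1,"delta_pos": [46,0,0],"dr": [0,0,0]}
  ]
}}

```text
clock: 4.35
ee_pos: [0.5742, 0.2568, 0.0646]
orientation: [0.499, 0.501, -0.499, 0.501]
ft_force: [-0.2, -0.2, -0.6]
gripper_width: 0.0389
```

```bash
python3 - <<'E'
from h import *
o=env.get_obs();im=env.camera("wrist")[:,:,::-1].copy()
print(o['ee_pos'],o['gripper_width'],o['ft_force'])
cv2.imwrite("pics/w4.png",im)
E
```

```text
[0.5742 0.2568 0.0646] 0.03885810246620691 [-0.1879 -0.1915 -0.6283]
```

```bash
python3 - <<'E'
from h import *
im=cv2.imread("pics/w4.png");s=env.camera("side")[:,:,::-1].copy()
cv2.imwrite("pics/s4.png",s)
a=cv2.resize(im[150:310,160:360],(500,400),interpolation=cv2.INTER_CUBIC);b=cv2.resize(s[85:165,170:230],(300,400),interpolation=cv2.INTER_CUBIC)
cv2.imwrite("pics/w4b.png",cv2.convertScaleAbs(cv2.hconcat([a,b]),alpha=1.9))
print(env.get_obs()['gripper_width'])
E
```

```text
0.022634459493196108
```

View pics/w4b.png

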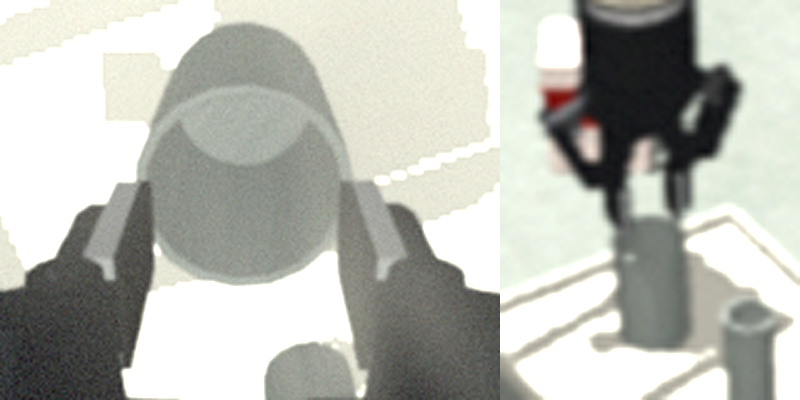

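```bash
python3 - <<'E'
from h import *
o=env.get_obs();print(o['gripper_width'],o['ee_pos'])
Rt=R.from_quat(o['orientation'])
for x in (0,-.01,-.02,-.03):
    for y in (0,.01947,.0427):
        print(x,y,wproj([Rt.apply([x,y,-.011])+o['ee_pos'],Rt.apply([x,y,.011])+o['ee_pos']],o).ravel())
E
```

```text
0.022634459493196108 [0.5741 0.2567 0.0645]
0 0 [258.2687 198.4308 258.2877 230.8429]
0 0.01947 [289.3909 198.3591 288.2782 230.6647]
0 0.0427 [325.5907 198.1719 323.2273 230.083 ]
-0.01 0 [258.2897 203.4645 258.308  237.306 ]
-0.01 0.01947 [291.0921 203.366  289.8109 237.0866]
-0.01 0.0427 [329.1406 203.0853 326.4356 236.3599]
-0.02 0 [258.3129 209.0729 258.3303 244.4399]
-0.02 0.01947 [292.9787 208.939  291.4935 244.169 ]
-0.02 0.0427 [333.0591 208.5354 329.9439 243.2609]
-0.03 0 [258.3388 215.3554 258.3548 252.3451]
-0.03 0.01947 [295.081  215.1747 293.3467 252.0092]
-0.03 0.0427 [337.4018 214.609  333.7908 250.873 ]
```

Two independent cues (the wrist projection of the pads and the side view) put the real tips about 30–38 mm behind the reported TCP. That explains both misses, since the tips were still above the rim. I'll open fully, then go to TCP z ≈ 0.038.

{"api": "drive_tool", "payload": {
  "targets": [
    {"gripper": -1,"delta_pos": [-8,0,0],"dr": [0,0,0]},
    {"gripper": -1,"delta_pos": [-8,0,0],"dr": [0,0,0]},
    {"gripper": -1,"delta_pos": [-8,0,0],"dr": [0,0,0]},
    {"gripper": -1,"delta_pos": [-8,0,0],"dr": [0,0,0]},
    {"gripper": -1,"delta_pos": [-8,0,0],"dr": [0,0,0]},
    {"gripper": -1,"delta_pos": [-8,0,0],"dr": [0,0,0]},
    {"gripper": -1,"delta_pos": [-8,0,0],"dr": [0,0,0]},
    {"gripper": -1,"delta_pos": [-8,0,0],"dr": [0,0,0]}
  ]
}}

```text
clock: 5.12
ee_pos: [0.5739, 0.2567, 0.0722]
orientation: [0.499, 0.501, -0.5, 0.501]
ft_force: [0.3, 0.2, -0.4]
gripper_width: 0.0854
```

{"api": "drive_tool", "payload": {
  "targets": [
    {"gripper": -1,"delta_pos": [6,0,0.5],"dr": [0,0,0]},
    {"gripper": -1,"delta_pos": [16,0,0.5],"dr": [0,0,0]},
    {"gripper": -1,"delta_pos": [26,0,0.5],"dr": [0,0,0]},
    {"gripper": -1,"delta_pos": [32,0,0.5],"dr": [0,0,0]},
    {"gripper": -1,"delta_pos": [34,0,0.5],"dr": [0,0,0]},
    {"gripper": 1,"delta_pos": [34,0,0.5],"dr": [0,0,0]},
    {"gripper": 1,"delta_pos": [34,0,0.5],"dr": [0,0,0]},
    {"gripper": 1,"delta_pos": [34,0,0.5],"dr": [0,0,0]}
  ]
}}

```text
clock: 5.78
ee_pos: [0.5743, 0.2563, 0.0387]
orientation: [0.499, 0.501, -0.499, 0.501]
ft_force: [-0.2, 0.7, 0.9]
gripper_width: 0.0517
```

{"api": "drive_tool", "payload": {
  "targets": [
    {"gripper": 1,"delta_pos": [0,0,0],"dr": [0,0,0]},
    {"gripper": 1,"delta_pos": [0,0,0],"dr": [0,0,0]},
    {"gripper": 1,"delta_pos": [0,0,0],"dr": [0,0,0]},
    {"gripper": 1,"delta_pos": [0,0,0],"dr": [0,0,0]},
    {"gripper": 1,"delta_pos": [0,0,0],"dr": [0,0,0]},
    {"gripper": 1,"delta_pos": [0,0,0],"dr": [0,0,0]},
    {"gripper": 1,"delta_pos": [0,0,0],"dr": [0,0,0]},
    {"gripper": 1,"delta_pos": [0,0,0],"dr": [0,0,0]}
  ]
}}

```text
clock: 6.45
ee_pos: [0.5747, 0.2565, 0.0393]
orientation: [0.499, 0.501, -0.499, 0.501]
ft_force: [-0.3, -0.3, 3.3]
gripper_width: 0.0478
```

{"api": "drive_tool", "payload": {
  "targets": [
    {"gripper": 1,"delta_pos": [-4,0,0],"dr": [0,0,0]},
    {"gripper": 1,"delta_pos": [-12,0,0],"dr": [0,0,0]},
    {"gripper": 1,"delta_pos": [-22,0,0],"dr": [0,0,0]},
    {"gripper": 1,"delta_pos": [-30,0,0],"dr": [0,0,0]},
    {"gripper": 1,"delta_pos": [-34,0,0],"dr": [0,0,0]},
    {"gripper": 1,"delta_pos": [-35,0,0],"dr": [0,0,0]},
    {"gripper": 1,"delta_pos": [-35,0,0],"dr": [0,0,0]},
    {"gripper": 1,"delta_pos": [-35,0,0],"dr": [0,0,0]}
  ]
}}

```text
clock: 7.12
ee_pos: [0.5745, 0.2564, 0.0741]
orientation: [0.499, 0.501, -0.499, 0.501]
ft_force: [0.1, -0.3, -1.9]
gripper_width: 0.0479
```

```bash
python3 - <<'E'
from h import *
o=env.get_obs();im=env.camera("wrist")[:,:,::-1].copy();s=env.camera("side")[:,:,::-1].copy()
print(o['ee_pos'],o['gripper_width'],o['ft_force'])
cv2.imwrite("pics/w5.png",im);cv2.imwrite("pics/s5.png",s)
a=cv2.resize(im[150:310,160:360],(500,400),interpolation=cv2.INTER_CUBIC);b=cv2.resize(s[85:165,170:230],(300,400),interpolation=cv2.INTER_CUBIC)
cv2.imwrite("pics/w5b.png",cv2.convertScaleAbs(cv2.hconcat([a,b]),alpha=1.9))
E
```

```text
[0.5745 0.2564 0.0741] 0.04786161160226178 [ 0.0791 -0.267  -1.9489]
```

View pics/w5b.png

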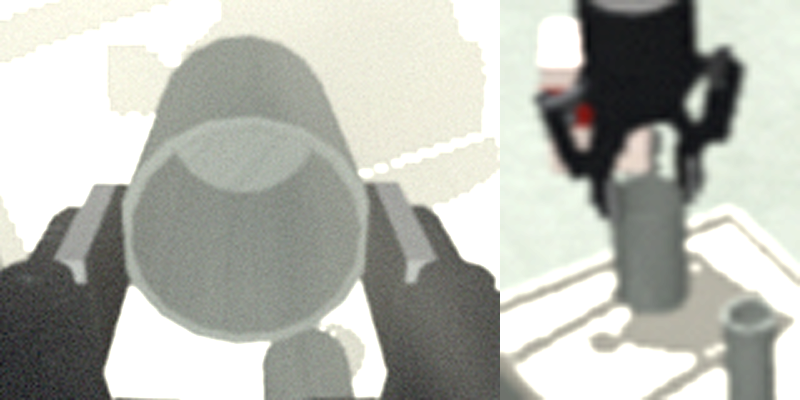

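```bash
cat >> h.py <<'E'
def rimfit(ext,r,o,z=None): # ext: min x, min y, max x, max y (native px)
    def f(p):
        t=np.linspace(0,2*np.pi,90);q=wproj(np.c_[p[0]+r*np.cos(t),p[1]+r*np.sin(t),np.full(90,p[2])],o)
        return np.r_[q.min(0),q.max(0)]-ext
    g=np.r_[o['ee_pos'][:2],.1]
    if z is None: s=least_squares(f,g);return s.x,s.fun
    s=least_squares(lambda p:f([p[0],p[1],z]),g[:2]);return np.r_[s.x,z],s.fun
E
python3 - <<'E'
from h import *
o=env.get_obs()
e=np.array([124,117,367,342])/2.5+[160,150,160,150]
print(rimfit(e,.0255,o),rimfit(e,.0255,o,.120))
# pad tip corner inner: px (122..128,183)
Rt=R.from_quat(o['orientation'])
for x in(-.03,-.035,-.04,-.045,-.05): print(x,wproj([Rt.apply([x,-.0255,-.011])+o['ee_pos']],o),)
E
```

```text
(array([0.5742, 0.2545, 0.1129]), array([-0.7346,  0.754 ,  0.7331, -0.8867])) (array([0.5742, 0.2575, 0.12  ]), array([-3.2993, -0.97  ,  3.2957,  1.8864]))
-0.03 [[210.3746 215.1596]]
-0.035 [[208.9245 218.5462]]
-0.04 [[207.3888 222.142 ]]
-0.045 [[205.7601 225.9659]]
-0.05 [[204.0306 230.0384]]
```

Gripped: M is lifted level, the finger tips are about 9 mm below its rim (5 mm to spare when nested), and the rim centre is within about 2 mm of the TCP axis. I'll carry it past the scale so the wrist camera stands almost over L.

{"api": "drive_tool", "payload": {
  "targets": [
    {"gripper": 1,"delta_pos": [-25,0,0],"dr": [0,0,0]},
    {"gripper": 1,"delta_pos": [-60,0,0],"dr": [0,0,0]},
    {"gripper": 1,"delta_pos": [-95,0,8],"dr": [0,0,0]},
    {"gripper": 1,"delta_pos": [-130,-3,30],"dr": [0,0,0]},
    {"gripper": 1,"delta_pos": [-155,-7,62],"dr": [0,0,0]},
    {"gripper": 1,"delta_pos": [-166,-11,98],"dr": [0,0,0]},
    {"gripper": 1,"delta_pos": [-166,-15,134],"dr": [0,0,0]},
    {"gripper": 1,"delta_pos": [-166,-19,170],"dr": [0,0,0]}
  ]
}}

```text
clock: 7.88
ee_pos: [0.556, 0.085, 0.2411]
orientation: [0.5, 0.5, -0.498, 0.502]
ft_force: [0.1, 0.0, -1.6]
gripper_width: 0.0477
```

{"api": "drive_tool", "payload": {
  "targets": [
    {"gripper": 1,"delta_pos": [0,0,36],"dr": [0,0,0]},
    {"gripper": 1,"delta_pos": [0,-4,74],"dr": [0,0,0]},
    {"gripper": 1,"delta_pos": [0,-8,112],"dr": [0,0,0]},
    {"gripper": 1,"delta_pos": [0,-12,150],"dr": [0,0,0]},
    {"gripper": 1,"delta_pos": [0,-16,188],"dr": [0,0,0]},
    {"gripper": 1,"delta_pos": [0,-20,226],"dr": [0,0,0]},
    {"gripper": 1,"delta_pos": [0,-24,264],"dr": [0,0,0]},
    {"gripper": 1,"delta_pos": [0,-28,300],"dr": [0,0,0]}
  ]
}}

```text
clock: 8.55
ee_pos: [0.5286, -0.2171, 0.2406]
orientation: [0.5, 0.501, -0.498, 0.501]
ft_force: [0.6, 0.5, -1.0]
gripper_width: 0.0478
```

```bash
python3 - <<'E'
from h import *
print(env.get_obs()['gripper_width'])
go([.526,-.31,.24],0)
E
```

```text
0.04783453463527546
delta_mm [ 0.5 -2.9 92.9] dr [ 0.22 -0.01 -0.11]
```

{"api": "drive_tool", "payload": {
  "targets": [
    {"gripper": 1,"delta_pos": [0,-1,28],"dr": [0,0,0]},
    {"gripper": 1,"delta_pos": [0,-2,56],"dr": [0.2,0,0]},
    {"gripper": 1,"delta_pos": [0,-3,78],"dr": [0.2,0,0]},
    {"gripper": 1,"delta_pos": [0,-3,90],"dr": [0.2,0,0]},
    {"gripper": 1,"delta_pos": [0,-3,93],"dr": [0.2,0,0]},
    {"gripper": 1,"delta_pos": [0,-3,93],"dr": [0.2,0,0]},
    {"gripper": 1,"delta_pos": [0,-3,93],"dr": [0.2,0,0]},
    {"gripper": 1,"delta_pos": [0,-3,93],"dr": [0.2,0,0]}
  ]
}}

```text
clock: 9.22
ee_pos: [0.5263, -0.3086, 0.2408]
orientation: [0.5, 0.5, -0.499, 0.501]
ft_force: [-0.8, 0.3, -2.3]
gripper_width: 0.0478
```

```bash
python3 - <<'E'
from h import *
o=env.get_obs();im=env.camera("wrist")[:,:,::-1].copy()
print(o['ee_pos'],o['gripper_width'],o['ft_force'])
cv2.imwrite("pics/w6.png",im)
print(wproj([[.526,-.212,.132]],o))
cv2.imwrite("pics/w6b.png",cv2.convertScaleAbs(cv2.resize(im[80:310,160:360],(600,690)[:1]+(690,),interpolation=cv2.INTER_CUBIC)[:600],alpha=1.7))
E
```

```text
[ 0.5263 -0.3086  0.2408] 0.047799201757286545 [-0.7598  0.2897 -2.2723]
[[257.6695  77.1019]]
```

View pics/w6b.png

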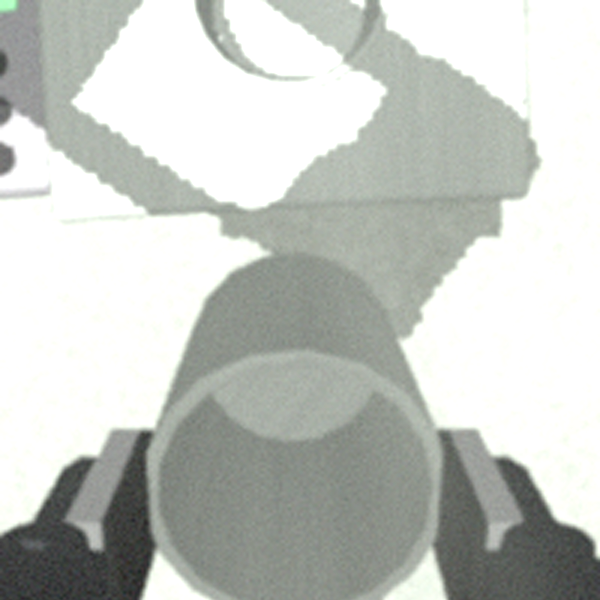

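The L rim is visible at the top of the crop: left edge 225, right edge 287, bottom 106 in native pixels. My crop cut off its upper half, so I'll take the rest from code on the saved image.

```bash
python3 - <<'E'
from h import *
o=env.get_obs()
im=cv2.imread("pics/w6.png",0)
print("col256",[(r,int(im[r,250:263].mean())) for r in range(22,112,2)])
for r in (70,74,78,82): print(r,[int(v) for v in im[r,216:232]],[int(v) for v in im[r,278:296]])
g=cv2.resize(im[20:120,200:320],None,fx=4,fy=4,interpolation=cv2.INTER_CUBIC)
for p2 in (60,40,30):
    c=cv2.HoughCircles(g,cv2.HOUGH_GRADIENT,1,40,param1=120,param2=p2,minRadius=100,maxRadius=150)
    if c is not None: print(p2,(c[0][:3]/4+[200,20,0]))
t=np.linspace(0,2*np.pi,90);q=wproj(np.c_[.526+.033*np.cos(t),-.212+.033*np.sin(t),np.full(90,.132)],o);print(q.min(0),q.max(0))
E
```

```text
col256 [(22, 170), (24, 169), (26, 169), (28, 169), (30, 168), (32, 168), (34, 169), (36, 168), (38, 169), (40, 168), (42, 168), (44, 171), (46, 142), (48, 85), (50, 87), (52, 86), (54, 86), (56, 85), (58, 141), (60, 183), (62, 177), (64, 159), (66, 139), (68, 128), (70, 118), (72, 111), (74, 111), (76, 111), (78, 111), (80, 111), (82, 114), (84, 129), (86, 142), (88, 162), (90, 177), (92, 183), (94, 184), (96, 184), (98, 185), (100, 185), (102, 186), (104, 169), (106, 127), (108, 174), (110, 164)]
70 [174, 173, 173, 171, 173, 172, 171, 178, 170, 131, 89, 81, 84, 81, 84, 83] [120, 93, 89, 90, 92, 91, 89, 103, 144, 172, 173, 167, 167, 170, 171, 168, 168, 166]
74 [172, 175, 174, 174, 174, 169, 175, 168, 125, 89, 83, 82, 80, 81, 80, 85] [180, 167, 120, 90, 91, 93, 89, 93, 102, 146, 174, 170, 169, 172, 170, 169, 169, 170]
78 [176, 175, 175, 173, 171, 163, 176, 177, 139, 98, 80, 80, 81, 82, 85, 97] [185, 186, 166, 123, 92, 90, 88, 93, 113, 151, 172, 166, 162, 169, 172, 168, 168, 168]
82 [173, 172, 173, 172, 174, 172, 169, 174, 163, 110, 81, 84, 83, 82, 91, 103] [110, 119, 140, 121, 99, 93, 89, 89, 103, 142, 169, 167, 169, 170, 172, 170, 168, 168]
[222.8912  43.677 ] [292.394  111.2451]
```

```bash
python3 - <<'E'
from h import *
o=env.get_obs()
e=[224.4,46.3,287.1,107]
print(rimfit(e,.030,o));L,f=rimfit(e,.030,o,.132);print(L,f)
# held M, w6b: rim extents x 147..440 (crop/3), top 350
im=cv2.imread("pics/w6.png",0)
print([int(v) for v in im[232,200:222]],[int(v) for v in im[232,296:316]])
print([(r,int(im[r,252:263].mean())) for r in list(range(188,206))+list(range(276,300))])
E
```

```text
(array([ 0.5242, -0.211 ,  0.129 ]), array([ 0.0546, -0.0575, -0.0546,  0.0549]))
[ 0.5242 -0.2113  0.132 ] [-0.2674 -0.3764  0.2668  0.3608]
[89, 89, 76, 58, 42, 45, 39, 41, 62, 93, 105, 105, 104, 95, 85, 78, 80, 78, 78, 74, 75, 80] [87, 88, 88, 90, 86, 89, 98, 103, 102, 106, 102, 85, 62, 57, 57, 62, 60, 76, 90, 93]
[(188, 83), (189, 83), (190, 83), (191, 84), (192, 83), (193, 83), (194, 82), (195, 83), (196, 90), (197, 99), (198, 105), (199, 103), (200, 101), (201, 99), (202, 98), (203, 100), (204, 101), (205, 100), (276, 82), (277, 83), (278, 83), (279, 84), (280, 83), (281, 83), (282, 84), (283, 92), (284, 101), (285, 103), (286, 102), (287, 107), (288, 115), (289, 125), (290, 136), (291, 144), (292, 152), (293, 159), (294, 163), (295, 166), (296, 167), (297, 168), (298, 168), (299, 167)]
```

```bash
python3 - <<'E'
from h import *
o=env.get_obs()
M,f=rimfit([208.3,196.2,307.5,287.6],.0255,o);print(M-o['ee_pos'],f)
M,f=rimfit([208.3,196.2,307.5,287.6],.0255,o,o['ee_pos'][2]+.0467);print(M-o['ee_pos'],f)
go([.524,-.211+.001,.24],0)
E
```

```text
[-0.0003 -0.0007  0.0418] [-0.6375  0.6533  0.6363 -0.7706]
[-0.0004  0.0014  0.0467] [-2.4315 -0.5527  2.4319  1.1716]
delta_mm [  1.   -2.1 -98.6] dr [ 0.14 -0.02 -0.14]
```

{"api": "drive_tool", "payload": {
  "targets": [
    {"gripper": 1,"delta_pos": [0,-0.5,-20],"dr": [0.1,0,-0.1]},
    {"gripper": 1,"delta_pos": [0,-1,-48],"dr": [0.1,0,-0.1]},
    {"gripper": 1,"delta_pos": [0,-2,-74],"dr": [0.1,0,-0.1]},
    {"gripper": 1,"delta_pos": [10,-2,-91],"dr": [0.1,0,-0.1]},
    {"gripper": 1,"delta_pos": [25,-2,-97.5],"dr": [0.1,0,-0.1]},
    {"gripper": 1,"delta_pos": [40,-2,-97.5],"dr": [0.1,0,-0.1]},
    {"gripper": 1,"delta_pos": [50,-2,-97.5],"dr": [0.1,0,-0.1]},
    {"gripper": 1,"delta_pos": [55,-2,-97.5],"dr": [0.1,0,-0.1]}
  ]
}}

```text
clock: 9.93
ee_pos: [0.5236, -0.2098, 0.1843]
orientation: [0.499, 0.501, -0.499, 0.5]
ft_force: [-0.3, 0.4, -1.1]
gripper_width: 0.0477
```

```bash
python3 - <<'E'
from h import *
o=env.get_obs();print(o['ee_pos'],o['ft_force'],o['gripper_width'])
go([.5243,-.211,.103],0)
s=env.camera("side")[:,:,::-1];c=env.camera("scene")[:,:,::-1]
cv2.imwrite("pics/s7.png",s);cv2.imwrite("pics/c7.png",c)
E
```

```text
[ 0.5236 -0.2098  0.1843] [-0.29    0.4067 -1.1453] 0.04767914607019398
delta_mm [81.3  0.8  1.3] dr [ 0.13 -0.09  0.09]
```

{"api": "drive_tool", "payload": {
  "targets": [
    {"gripper": 1,"delta_pos": [4,0.7,1],"dr": [0.1,-0.1,0.1]},
    {"gripper": 1,"delta_pos": [10,0.7,1.2],"dr": [0.1,-0.1,0.1]},
    {"gripper": 1,"delta_pos": [17,0.7,1.2],"dr": [0.1,-0.1,0.1]},
    {"gripper": 1,"delta_pos": [24,0.7,1.2],"dr": [0.1,-0.1,0.1]},
    {"gripper": 1,"delta_pos": [31,0.7,1.2],"dr": [0.1,-0.1,0.1]},
    {"gripper": 1,"delta_pos": [37,0.7,1.2],"dr": [0.1,-0.1,0.1]},
    {"gripper": 1,"delta_pos": [41,0.7,1.2],"dr": [0.1,-0.1,0.1]},
    {"gripper": 1,"delta_pos": [43,0.7,1.2],"dr": [0.1,-0.1,0.1]}
  ]
}}

```text
clock: 10.7
ee_pos: [0.5239, -0.2115, 0.1406]
orientation: [-0.5, -0.5, 0.5, -0.499]
ft_force: [0.2, 0.1, -1.2]
gripper_width: 0.0475
```

```bash
python3 - <<'E'
from h import *
o=env.get_obs();print(o['ee_pos'],o['ft_force'],o['torque'],o['gripper_width'])
E
```

```text
[ 0.5239 -0.2115  0.1406] [ 0.1614  0.0806 -1.2217] [-0.0179 -0.0029 -0.0485] 0.04749684190537088
```

{"api": "drive_tool", "payload": {
  "targets": [
    {"gripper": 1,"delta_pos": [5,0,0],"dr": [0,0,0]},
    {"gripper": 1,"delta_pos": [11,0,0],"dr": [0,0,0]},
    {"gripper": 1,"delta_pos": [17,0,0],"dr": [0,0,0]},
    {"gripper": 1,"delta_pos": [23,0,0],"dr": [0,0,0]},
    {"gripper": 1,"delta_pos": [29,0,0],"dr": [0,0,0]},
    {"gripper": 1,"delta_pos": [33,0,0],"dr": [0,0,0]},
    {"gripper": 1,"delta_pos": [36,0,0],"dr": [0,0,0]},
    {"gripper": 1,"delta_pos": [37,0,0],"dr": [0,0,0]}
  ]
}}

```text
clock: 11.37
ee_pos: [0.5236, -0.2113, 0.1029]
orientation: [0.5, 0.501, -0.5, 0.499]
ft_force: [-1.1, 1.2, -1.5]
gripper_width: 0.0478
```

{"api": "drive_tool", "payload": {
  "targets": [
    {"gripper": 1,"delta_pos": [0.5,0,0],"dr": [0,0,0]},
    {"gripper": 1,"delta_pos": [1,0,0],"dr": [0,0,0]},
    {"gripper": 1,"delta_pos": [1.5,0,0],"dr": [0,0,0]},
    {"gripper": 1,"delta_pos": [2,0,0],"dr": [0,0,0]},
    {"gripper": 1,"delta_pos": [2.5,0,0],"dr": [0,0,0]},
    {"gripper": 1,"delta_pos": [3,0,0],"dr": [0,0,0]},
    {"gripper": 1,"delta_pos": [3,0,0],"dr": [0,0,0]},
    {"gripper": 1,"delta_pos": [3,0,0],"dr": [0,0,0]}
  ]
}}

```text
clock: 12.03
ee_pos: [0.5236, -0.2113, 0.0999]
orientation: [0.5, 0.501, -0.5, 0.499]
ft_force: [0.0, 0.7, -2.0]
gripper_width: 0.0475
```

{"api": "drive_tool", "payload": {
  "targets": [
    {"gripper": 1,"delta_pos": [0.3,0,0],"dr": [0,0,0]},
    {"gripper": 1,"delta_pos": [0.6,0,0],"dr": [0,0,0]},
    {"gripper": 1,"delta_pos": [0.9,0,0],"dr": [0,0,0]},
    {"gripper": 1,"delta_pos": [1.2,0,0],"dr": [0,0,0]},
    {"gripper": 1,"delta_pos": [1.5,0,0],"dr": [0,0,0]},
    {"gripper": 1,"delta_pos": [1.5,0,0],"dr": [0,0,0]},
    {"gripper": 1,"delta_pos": [1.5,0,0],"dr": [0,0,0]},
    {"gripper": 1,"delta_pos": [1.5,0,0],"dr": [0,0,0]}
  ]
}}

```text
clock: 12.7
ee_pos: [0.5236, -0.2115, 0.0994]
orientation: [-0.5, -0.5, 0.5, -0.499]
ft_force: [-2.5, 1.8, 5.1]
gripper_width: 0.0479
```

Contact came at TCP z 0.0994, against the predicted 0.0993 for fully seated. Releasing and rising.

{"api": "drive_tool", "payload": {
  "targets": [
    {"gripper": 0.2,"delta_pos": [-0.3,0,0],"dr": [0,0,0]},
    {"gripper": -0.5,"delta_pos": [-0.3,0,0],"dr": [0,0,0]},
    {"gripper": -1,"delta_pos": [-0.3,0,0],"dr": [0,0,0]},
    {"gripper": -1,"delta_pos": [-0.3,0,0],"dr": [0,0,0]},
    {"gripper": -1,"delta_pos": [-0.3,0,0],"dr": [0,0,0]},
    {"gripper": -1,"delta_pos": [-4,0,0],"dr": [0,0,0]},
    {"gripper": -1,"delta_pos": [-12,0,0],"dr": [0,0,0]},
    {"gripper": -1,"delta_pos": [-24,0,0],"dr": [0,0,0]}
  ]
}}

```text
clock: 13.37
ee_pos: [0.523, -0.2111, 0.123]
orientation: [0.5, 0.501, -0.501, 0.499]
ft_force: [-0.1, -0.6, 0.6]
gripper_width: 0.0855
```

{"api": "drive_tool", "payload": {
  "targets": [
    {"gripper": -1,"delta_pos": [-25,0,0],"dr": [0,0,0]},
    {"gripper": -1,"delta_pos": [-55,0,0],"dr": [0,0,0]},
    {"gripper": -1,"delta_pos": [-75,0,-15],"dr": [0,0,0]},
    {"gripper": -1,"delta_pos": [-85,3,-40],"dr": [0,0,0]},
    {"gripper": -1,"delta_pos": [-85,8,-75],"dr": [0,0,0]},
    {"gripper": -1,"delta_pos": [-85,14,-110],"dr": [0,0,0]},
    {"gripper": -1,"delta_pos": [-85,20,-145],"dr": [0,0,0]},
    {"gripper": -1,"delta_pos": [-85,26,-180],"dr": [0,0,0]}
  ]
}}

```text
clock: 14.03
ee_pos: [0.55, -0.0299, 0.2103]
orientation: [0.5, 0.5, -0.5, 0.499]
ft_force: [1.0, 0.5, -0.0]
gripper_width: 0.0855
```

```bash
python3 - <<'E'
from h import *
o=env.get_obs();print(o['ee_pos'],o['gripper_width'])
go([.598,.144,.18],0)
E
```

```text
[ 0.55   -0.0299  0.2103] 0.08545731418451329
delta_mm [  30.5   47.8 -173.9] dr [-0.08 -0.06  0.03]
```

{"api": "drive_tool", "payload": {
  "targets": [
    {"gripper": -1,"delta_pos": [0,10,-36],"dr": [0,0,0]},
    {"gripper": -1,"delta_pos": [10,20,-72],"dr": [0,0,0]},
    {"gripper": -1,"delta_pos": [28,30,-108],"dr": [0,0,0]},
    {"gripper": -1,"delta_pos": [50,40,-142],"dr": [0,0,0]},
    {"gripper": -1,"delta_pos": [70,46,-165],"dr": [0,0,0]},
    {"gripper": -1,"delta_pos": [85,48,-173.5],"dr": [0,0,0]},
    {"gripper": -1,"delta_pos": [90,48,-173.5],"dr": [0,0,0]},
    {"gripper": -1,"delta_pos": [90,48,-173.5],"dr": [0,0,0]}
  ]
}}

```text
clock: 14.7
ee_pos: [0.5974, 0.1437, 0.1195]
orientation: [-0.499, -0.501, 0.501, -0.499]
ft_force: [-0.3, -0.7, -0.7]
gripper_width: 0.0855
```

```bash
python3 - <<'E'
from h import *
o=env.get_obs();im=env.camera("wrist")[:,:,::-1].copy()
cv2.imwrite("pics/w8.png",im);print(o['ee_pos'])
t=np.linspace(0,2*np.pi,90)
q=wproj(np.c_[.598+.0175*np.cos(t),.1435+.0175*np.sin(t),np.full(90,.096)],o);print(q.min(0),q.max(0))
g=cv2.cvtColor(im,cv2.COLOR_BGR2GRAY)
c=(q.min(0)+q.max(0))/2;x,y=c.round().astype(int)
print("row",y,[int(v) for v in g[y-1:y+2,x-32:x+33].mean(0)],x-32)
print("col",x,[int(v) for v in g[y-32:y+33,x-2:x+3].mean(1)],y-32)
E
```

```text
[0.5974 0.1437 0.1195]
[234.5963 179.6815] [283.7961 226.3936]
row 203 [184, 183, 184, 184, 184, 183, 183, 182, 163, 125, 94, 86, 82, 76, 72, 70, 71, 70, 72, 72, 71, 72, 73, 70, 72, 73, 72, 71, 73, 72, 75, 72, 74, 72, 71, 71, 74, 73, 72, 74, 71, 72, 75, 74, 76, 75, 79, 76, 77, 78, 79, 83, 83, 91, 92, 96, 113, 136, 141, 143, 142, 143, 142, 138, 121] 227
col 259 [76, 76, 75, 74, 73, 75, 75, 74, 81, 89, 91, 86, 86, 87, 86, 87, 85, 86, 80, 74, 72, 73, 72, 74, 72, 71, 72, 72, 72, 71, 74, 72, 73, 73, 72, 73, 73, 71, 72, 72, 72, 72, 72, 72, 73, 74, 71, 73, 73, 75, 79, 86, 91, 118, 158, 177, 179, 179, 179, 179, 179, 179, 178, 178, 178] 171
```

{"api": "drive_tool", "payload": {
  "targets": [
    {"gripper": -1,"delta_pos": [8,0.5,0],"dr": [0,0,0]},
    {"gripper": -1,"delta_pos": [22,0.5,0],"dr": [0,0,0]},
    {"gripper": -1,"delta_pos": [38,0.5,0],"dr": [0,0,0]},
    {"gripper": -1,"delta_pos": [54,0.5,0],"dr": [0,0,0]},
    {"gripper": -1,"delta_pos": [64,0.5,0],"dr": [0,0,0]},
    {"gripper": -1,"delta_pos": [69,0.5,0],"dr": [0,0,0]},
    {"gripper": -1,"delta_pos": [70,0.5,0],"dr": [0,0,0]},
    {"gripper": 0,"delta_pos": [70,0.5,0],"dr": [0,0,0]}
  ]
}}

```text
clock: 15.42
ee_pos: [0.5992, 0.1427, 0.0518]
orientation: [0.501, 0.499, -0.5, 0.5]
ft_force: [-0.2, -0.4, -0.0]
gripper_width: 0.0756
```

{"api": "drive_tool", "payload": {
  "targets": [
    {"gripper": 1,"delta_pos": [0,0,0],"dr": [0,0,0]},
    {"gripper": 1,"delta_pos": [0,0,0],"dr": [0,0,0]},
    {"gripper": 1,"delta_pos": [0,0,0],"dr": [0,0,0]},
    {"gripper": 1,"delta_pos": [0,0,0],"dr": [0,0,0]},
    {"gripper": 1,"delta_pos": [0,0,0],"dr": [0,0,0]},
    {"gripper": 1,"delta_pos": [0,0,0],"dr": [0,0,0]},
    {"gripper": 1,"delta_pos": [0,0,0],"dr": [0,0,0]},
    {"gripper": 1,"delta_pos": [0,0,0],"dr": [0,0,0]}
  ]
}}

```text
clock: 16.08
ee_pos: [0.6, 0.1429, 0.0534]
orientation: [0.502, 0.499, -0.499, 0.5]
ft_force: [-0.9, -0.2, 5.9]
gripper_width: 0.0311
```

{"api": "drive_tool", "payload": {
  "targets": [
    {"gripper": 1,"delta_pos": [-10,0,0],"dr": [0,0,0]},
    {"gripper": 1,"delta_pos": [-35,0,0],"dr": [0,0,0]},
    {"gripper": 1,"delta_pos": [-70,0,0],"dr": [0,0,0]},
    {"gripper": 1,"delta_pos": [-105,-3,8],"dr": [0,0,0]},
    {"gripper": 1,"delta_pos": [-140,-8,24],"dr": [0,0,0]},
    {"gripper": 1,"delta_pos": [-165,-14,52],"dr": [0,0,0]},
    {"gripper": 1,"delta_pos": [-182,-20,86],"dr": [0,0,0]},
    {"gripper": 1,"delta_pos": [-187,-26,120],"dr": [0,0,0]}
  ]
}}

```text
clock: 16.75
ee_pos: [0.5742, 0.0221, 0.2451]
orientation: [0.503, 0.497, -0.497, 0.503]
ft_force: [0.8, -0.2, -0.6]
gripper_width: 0.0312
```

{"api": "drive_tool", "payload": {
  "targets": [
    {"gripper": 1,"delta_pos": [0,-6,36],"dr": [0,0,0]},
    {"gripper": 1,"delta_pos": [0,-12,74],"dr": [0,0,0]},
    {"gripper": 1,"delta_pos": [0,-18,112],"dr": [0,0,0]},
    {"gripper": 1,"delta_pos": [0,-24,150],"dr": [0,0,0]},
    {"gripper": 1,"delta_pos": [0,-30,188],"dr": [0,0,0]},
    {"gripper": 1,"delta_pos": [0,-36,226],"dr": [0,0,0]},
    {"gripper": 1,"delta_pos": [0,-42,262],"dr": [0,0,0]},
    {"gripper": 1,"delta_pos": [0,-48,294],"dr": [0,0,0]}
  ]
}}

```text
clock: 17.42
ee_pos: [0.5251, -0.274, 0.2442]
orientation: [0.503, 0.497, -0.498, 0.502]
ft_force: [-0.2, -0.7, -0.2]
gripper_width: 0.0311
```

```bash
python3 - <<'E'
from h import *
o=env.get_obs();print(o['ee_pos'],o['gripper_width'],o['ft_force'])
go([.525,-.31,.24],0)
E
```

```text
[ 0.5251 -0.274   0.2442] 0.031094482607123834 [-0.2152 -0.7174 -0.2175]
delta_mm [ 4.2 -0.1 36. ] dr [-0.06 -0.02 -0.56]
```

{"api": "drive_tool", "payload": {
  "targets": [
    {"gripper": 1,"delta_pos": [2,0,14],"dr": [0,0,-0.3]},
    {"gripper": 1,"delta_pos": [4,0,27],"dr": [0,0,-0.6]},
    {"gripper": 1,"delta_pos": [4,0,34],"dr": [0,0,-0.6]},
    {"gripper": 1,"delta_pos": [4,0,36],"dr": [0,0,-0.6]},
    {"gripper": 1,"delta_pos": [4,0,36],"dr": [0,0,-0.6]},
    {"gripper": 1,"delta_pos": [4,0,36],"dr": [0,0,-0.6]},
    {"gripper": 1,"delta_pos": [4,0,36],"dr": [0,0,-0.6]},
    {"gripper": 1,"delta_pos": [4,0,36],"dr": [0,0,-0.6]}
  ]
}}

```text
clock: 18.08
ee_pos: [0.5255, -0.3089, 0.2406]
orientation: [0.5, 0.5, -0.5, 0.5]
ft_force: [-0.3, -0.1, -0.6]
gripper_width: 0.0316
```

```bash
python3 - <<'E'
from h import *
o=env.get_obs();im=env.camera("wrist")[:,:,::-1].copy()
print(o['ee_pos'],o['gripper_width'],o['ft_force'],o['orientation'])
cv2.imwrite("pics/w9.png",im)
t=np.linspace(0,2*np.pi,90)
for r,c in((.0255,[.5236,-.2113,.146]),(.033,[.5242,-.2113,.132]),(.0175,[o['ee_pos'][0],o['ee_pos'][1],o['ee_pos'][2]+.0426])):
    q=wproj(np.c_[c[0]+r*np.cos(t),c[1]+r*np.sin(t),np.full(90,c[2])],o);print(r,q.min(0),q.max(0))
a=cv2.resize(im[20:120,205:305],(600,600),interpolation=cv2.INTER_CUBIC)
b=cv2.resize(im[170:370,225:291],(198,600),interpolation=cv2.INTER_CUBIC)
cv2.imwrite("pics/w9b.png",cv2.hconcat([cv2.convertScaleAbs(a,alpha=1.2),cv2.convertScaleAbs(b,alpha=1.8)]))
E
```

```text
[ 0.5255 -0.3089  0.2406] 0.03156528653188113 [-0.2827 -0.1132 -0.6208] [ 0.4999  0.5002 -0.4998  0.5   ]
0.0255 [227.6638  47.1646] [284.2986 102.1014]
0.033 [221.9182  42.6295] [291.5092 110.2284]
0.0175 [223.5329 211.8822] [293.1947 274.1582]
```

View pics/w9b.png

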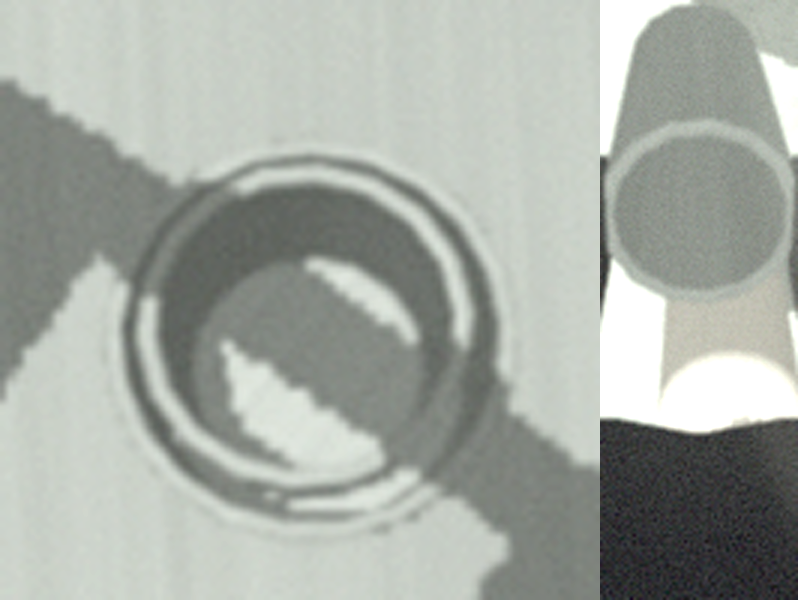

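The view shows M standing upright and fully nested in L, with its outer ring centred at native (255.9, 74.4). It matches the predicted centre to under 0.3 mm. S is held with its rim centre at about (258.2, 239.9).

```bash
python3 - <<'E'
from h import *
o=env.get_obs()
e=[227.3,209.7,289,270]
a,f=rimfit(e,.0175,o);print(a-o['ee_pos'],f)
a,f=rimfit(e,.0175,o,o['ee_pos'][2]+.0426);print(a-o['ee_pos'],f)
a,f=rimfit([228,46.7,283.8,102],.0255,o,.146);print(a,f)
go([.5236,-.211,.205],0)
E
```

```text
[-0.0001 -0.004   0.0301] [-1.1957  1.2613  1.1939 -1.3989]
[-0.0001  0.0016  0.0426] [-4.1224 -0.9467  4.1176  1.603 ]
[ 0.5235 -0.2112  0.146 ] [-0.4246  0.1856  0.4237 -0.177 ]
delta_mm [ 35.6  -1.8 -98.1] dr [ 0.02 -0.02  0.01]
```

{"api": "drive_tool", "payload": {
  "targets": [
    {"gripper": 1,"delta_pos": [0,-0.5,-20],"dr": [0,0,0]},
    {"gripper": 1,"delta_pos": [0,-1,-48],"dr": [0,0,0]},
    {"gripper": 1,"delta_pos": [2,-2,-74],"dr": [0,0,0]},
    {"gripper": 1,"delta_pos": [8,-2,-91],"dr": [0,0,0]},
    {"gripper": 1,"delta_pos": [16,-2,-97],"dr": [0,0,0]},
    {"gripper": 1,"delta_pos": [22,-2,-97],"dr": [0,0,0]},
    {"gripper": 1,"delta_pos": [25,-2,-97],"dr": [0,0,0]},
    {"gripper": 1,"delta_pos": [25,-2,-97],"dr": [0,0,0]}
  ]
}}

```text
clock: 18.8
ee_pos: [0.5228, -0.2127, 0.2139]
orientation: [0.5, 0.501, -0.501, 0.499]
ft_force: [0.3, -0.4, -0.9]
gripper_width: 0.0313
```

```bash
python3 - <<'E'
from h import *
o=env.get_obs();print(o['ee_pos'],o['gripper_width'],o['ft_force'])
go([.5236,-.2118,.165],0)
E
```

```text
[ 0.5228 -0.2127  0.2139] 0.03129295806558925 [ 0.2945 -0.3671 -0.8995]
delta_mm [48.9  0.9 -0.8] dr [-0.03 -0.05  0.16]
```

{"api": "drive_tool", "payload": {
  "targets": [
    {"gripper": 1,"delta_pos": [3,0.8,-0.8],"dr": [0,0,0.1]},
    {"gripper": 1,"delta_pos": [10,0.8,-0.8],"dr": [0,0,0.1]},
    {"gripper": 1,"delta_pos": [18,0.8,-0.8],"dr": [0,0,0.1]},
    {"gripper": 1,"delta_pos": [26,0.8,-0.8],"dr": [0,0,0.1]},
    {"gripper": 1,"delta_pos": [34,0.8,-0.8],"dr": [0,0,0.1]},
    {"gripper": 1,"delta_pos": [42,0.8,-0.8],"dr": [0,0,0.1]},
    {"gripper": 1,"delta_pos": [47,0.8,-0.8],"dr": [0,0,0.1]},
    {"gripper": 1,"delta_pos": [49,0.8,-0.8],"dr": [0,0,0.1]}
  ]
}}

```text
clock: 19.47
ee_pos: [0.5229, -0.2115, 0.1633]
orientation: [0.5, 0.501, -0.5, 0.499]
ft_force: [0.2, 0.2, -1.5]
gripper_width: 0.0314
```

```bash
python3 - <<'E'
from h import *
o=env.get_obs();print(o['ee_pos'],o['gripper_width'],o['ft_force'])
go([.5236,-.2118,.121],0)
E
```

```text
[ 0.5229 -0.2115  0.1633] 0.0314412832442371 [ 0.1844  0.1974 -1.4659]
delta_mm [42.3  0.9  0.4] dr [-0.03 -0.11  0.18]
```

S is inside M's mouth with no contact, so I'll continue down.

{"api": "drive_tool", "payload": {
  "targets": [
    {"gripper": 1,"delta_pos": [5,0.8,0],"dr": [0,0,0.1]},
    {"gripper": 1,"delta_pos": [12,0.8,0],"dr": [0,0,0.1]},
    {"gripper": 1,"delta_pos": [19,0.8,0],"dr": [0,0,0.1]},
    {"gripper": 1,"delta_pos": [26,0.8,0],"dr": [0,0,0.1]},
    {"gripper": 1,"delta_pos": [33,0.8,0],"dr": [0,0,0.1]},
    {"gripper": 1,"delta_pos": [38,0.8,0],"dr": [0,0,0.1]},
    {"gripper": 1,"delta_pos": [41,0.8,0],"dr": [0,0,0.1]},
    {"gripper": 1,"delta_pos": [42,0.8,0],"dr": [0,0,0.1]}
  ]
}}

```text
clock: 20.13
ee_pos: [0.5231, -0.2112, 0.1203]
orientation: [0.5, 0.501, -0.5, 0.499]
ft_force: [-1.1, -0.5, -0.8]
gripper_width: 0.0313
```

{"api": "drive_tool", "payload": {
  "targets": [
    {"gripper": 1,"delta_pos": [0.5,0,0],"dr": [0,0,0]},
    {"gripper": 1,"delta_pos": [1,0,0],"dr": [0,0,0]},
    {"gripper": 1,"delta_pos": [1.5,0,0],"dr": [0,0,0]},
    {"gripper": 1,"delta_pos": [2,0,0],"dr": [0,0,0]},
    {"gripper": 1,"delta_pos": [2.5,0,0],"dr": [0,0,0]},
    {"gripper": 1,"delta_pos": [2.5,0,0],"dr": [0,0,0]},
    {"gripper": 1,"delta_pos": [2.5,0,0],"dr": [0,0,0]},
    {"gripper": 1,"delta_pos": [2.5,0,0],"dr": [0,0,0]}
  ]
}}

```text
clock: 20.8
ee_pos: [0.5232, -0.2113, 0.1179]
orientation: [0.5, 0.501, -0.5, 0.499]
ft_force: [-0.1, 0.0, -1.4]
gripper_width: 0.0314
```

{"api": "drive_tool", "payload": {
  "targets": [
    {"gripper": 1,"delta_pos": [0.3,0,0],"dr": [0,0,0]},
    {"gripper": 1,"delta_pos": [0.6,0,0],"dr": [0,0,0]},
    {"gripper": 1,"delta_pos": [0.9,0,0],"dr": [0,0,0]},
    {"gripper": 1,"delta_pos": [1.2,0,0],"dr": [0,0,0]},
    {"gripper": 1,"delta_pos": [1.2,0,0],"dr": [0,0,0]},
    {"gripper": 1,"delta_pos": [1.2,0,0],"dr": [0,0,0]},
    {"gripper": 1,"delta_pos": [1.2,0,0],"dr": [0,0,0]},
    {"gripper": 1,"delta_pos": [1.2,0,0],"dr": [0,0,0]}
  ]
}}

```text
clock: 21.47
ee_pos: [0.5234, -0.2115, 0.1175]
orientation: [0.5, 0.501, -0.5, 0.499]
ft_force: [-2.0, 0.6, 5.3]
gripper_width: 0.0315
```

S seated with contact at 0.1175, against the predicted 0.1174. Next: open fully in place, then descend around L.

{"api": "drive_tool", "payload": {
  "targets": [
    {"gripper": 0.3,"delta_pos": [-0.3,0,0],"dr": [0,0,0]},
    {"gripper": -0.4,"delta_pos": [-0.3,0,0],"dr": [0,0,0]},
    {"gripper": -1,"delta_pos": [-0.3,0,0],"dr": [0,0,0]},
    {"gripper": -1,"delta_pos": [-0.3,0.3,0],"dr": [0,0,0]},
    {"gripper": -1,"delta_pos": [-0.3,0.6,0],"dr": [0,0,0]},
    {"gripper": -1,"delta_pos": [-0.3,0.6,0],"dr": [0,0,0]},
    {"gripper": -1,"delta_pos": [-0.3,0.6,0],"dr": [0,0,0]},
    {"gripper": -1,"delta_pos": [-0.3,0.6,0],"dr": [0,0,0]}
  ]
}}

```text
clock: 22.13
ee_pos: [0.524, -0.2114, 0.1177]
orientation: [0.5, 0.501, -0.5, 0.499]
ft_force: [-0.0, 0.5, -0.6]
gripper_width: 0.0855
```

```bash
python3 - <<'E'
from h import *
o=env.get_obs();im=env.camera("wrist")[:,:,::-1].copy();print(o['ee_pos'],o['gripper_width'],o['ft_force'])
cv2.imwrite("pics/w10.png",im)
t=np.linspace(0,2*np.pi,90)
for r,c in((.0175,[.5235,-.2112,.160]),(.0255,[.5235,-.2112,.146]),(.033,[.5242,-.2113,.132])):
    q=wproj(np.c_[c[0]+r*np.cos(t),c[1]+r*np.sin(t),np.full(90,c[2])],o);print(r,q.min(0),q.max(0))
g=cv2.cvtColor(im,cv2.COLOR_BGR2GRAY)
print([int(v) for v in g[150:300,256:261].mean(1)])
print([int(v) for v in g[239:242,200:315].mean(0)])
go([.524,-.2113,.068],0)
E
```

```text
[ 0.524  -0.2114  0.1177] 0.08552939507093325 [-0.0028  0.5242 -0.6316]
0.0175 [222.4934 211.0655] [292.0809 273.4191]
0.0255 [210.9002 187.4226] [303.894  272.5014]
0.033 [203.1592 168.089 ] [314.1279 271.2041]
[92, 85, 84, 84, 84, 87, 85, 84, 85, 83, 85, 83, 84, 84, 83, 82, 84, 92, 104, 104, 99, 94, 88, 83, 81, 82, 81, 79, 81, 80, 81, 81, 81, 80, 82, 83, 92, 101, 101, 98, 92, 86, 81, 81, 80, 81, 81, 81, 80, 82, 79, 79, 79, 80, 80, 80, 79, 80, 82, 92, 100, 101, 98, 94, 88, 80, 80, 78, 78, 77, 76, 78, 78, 78, 79, 79, 79, 79, 78, 79, 80, 79, 79, 79, 78, 79, 79, 80, 81, 77, 81, 80, 81, 80, 80, 81, 81, 81, 82, 81, 82, 82, 81, 83, 82, 82, 83, 82, 82, 83, 84, 81, 82, 83, 84, 88, 99, 102, 101, 112, 135, 149, 144, 144, 146, 148, 148, 149, 150, 152, 152, 151, 152, 152, 152, 152, 153, 152, 151, 152, 151, 151, 150, 150, 152, 152, 153, 150, 151, 148]
[158, 157, 158, 158, 159, 159, 161, 159, 154, 136, 111, 101, 100, 99, 98, 99, 99, 97, 86, 83, 93, 100, 100, 100, 97, 86, 77, 77, 77, 77, 75, 76, 78, 76, 76, 79, 78, 79, 80, 82, 80, 80, 79, 80, 79, 79, 79, 81, 81, 82, 78, 82, 81, 81, 80, 77, 78, 80, 79, 80, 80, 80, 81, 80, 77, 78, 76, 75, 75, 78, 76, 76, 76, 78, 77, 76, 76, 76, 80, 78, 78, 79, 86, 98, 100, 101, 99, 98, 88, 86, 85, 88, 86, 88, 86, 91, 96, 102, 103, 100, 95, 92, 93, 97, 101, 102, 103, 101, 101, 104, 103, 102, 102, 101, 102]
delta_mm [49.7  0.1 -0.1] dr [-0.03 -0.11  0.1 ]
```

The image profile shows three concentric rim edges at rows 167, 186 and 209 (predicted 168, 187 and 211 for a fully seated nest). Now descending around L.

{"api": "drive_tool", "payload": {
  "targets": [
    {"gripper": -1,"delta_pos": [6,0,0],"dr": [0,0,0]},
    {"gripper": -1,"delta_pos": [14,0,0],"dr": [0,0,0]},
    {"gripper": -1,"delta_pos": [22,0,0],"dr": [0,0,0]},
    {"gripper": -1,"delta_pos": [30,0,0],"dr": [0,0,0]},
    {"gripper": -1,"delta_pos": [38,0,0],"dr": [0,0,0]},
    {"gripper": -1,"delta_pos": [44,0,0],"dr": [0,0,0]},
    {"gripper": -1,"delta_pos": [48,0,0],"dr": [0,0,0]},
    {"gripper": -1,"delta_pos": [49.5,0,0],"dr": [0,0,0]}
  ]
}}

```text
clock: 22.85
ee_pos: [0.5233, -0.2111, 0.0669]
orientation: [0.5, 0.501, -0.5, 0.498]
ft_force: [0.2, 0.7, -0.2]
gripper_width: 0.0851
```

{"api": "drive_tool", "payload": {
  "targets": [
    {"gripper": 0,"delta_pos": [0,0,0],"dr": [0,0,0]},
    {"gripper": 1,"delta_pos": [0,0,0],"dr": [0,0,0]},
    {"gripper": 1,"delta_pos": [0,0,0],"dr": [0,0,0]},
    {"gripper": 1,"delta_pos": [0,0,0],"dr": [0,0,0]},
    {"gripper": 1,"delta_pos": [0,0,0],"dr": [0,0,0]},
    {"gripper": 1,"delta_pos": [0,0,0],"dr": [0,0,0]},
    {"gripper": 1,"delta_pos": [0,0,0],"dr": [0,0,0]},
    {"gripper": 1,"delta_pos": [0,0,0],"dr": [0,0,0]}
  ]
}}

```text
clock: 23.52
ee_pos: [0.5238, -0.2113, 0.0676]
orientation: [0.5, 0.501, -0.5, 0.499]
ft_force: [0.7, -0.4, 2.8]
gripper_width: 0.0645
```

{"api": "drive_tool", "payload": {
  "targets": [
    {"gripper": 1,"delta_pos": [-3,0,0],"dr": [0,0,0]},
    {"gripper": 1,"delta_pos": [-9,0,0],"dr": [0,0,0]},
    {"gripper": 1,"delta_pos": [-17,0,0],"dr": [0,0,0]},
    {"gripper": 1,"delta_pos": [-27,0,0],"dr": [0,0,0]},
    {"gripper": 1,"delta_pos": [-38,0,0],"dr": [0,0,0]},
    {"gripper": 1,"delta_pos": [-49,0,0],"dr": [0,0,0]},
    {"gripper": 1,"delta_pos": [-60,0,0],"dr": [0,0,0]},
    {"gripper": 1,"delta_pos": [-69,0,0],"dr": [0,0,0]}
  ]
}}

```text
clock: 24.18
ee_pos: [0.5245, -0.2117, 0.1388]
orientation: [0.5, 0.5, -0.5, 0.5]
ft_force: [-0.2, -0.5, -3.1]
gripper_width: 0.0642
```

```bash
python3 - <<'E'
from h import *
o=env.get_obs();print(o['ee_pos'],o['gripper_width'],o['ft_force'],o['torque'])
go([.524,-.2113,.195],0)
E
```

```text
[ 0.5245 -0.2117  0.1388] 0.06423417921899963 [-0.2099 -0.4904 -3.1387] [0.0629 0.0042 0.0077]
delta_mm [-56.2  -0.5  -0.5] dr [-0.03 -0.07  0.01]
```

{"api": "drive_tool", "payload": {
  "targets": [
    {"gripper": 1,"delta_pos": [-10,0,0],"dr": [0,0,0]},
    {"gripper": 1,"delta_pos": [-20,0,0],"dr": [0,0,0]},
    {"gripper": 1,"delta_pos": [-32,0,0],"dr": [0,0,0]},
    {"gripper": 1,"delta_pos": [-44,0,0],"dr": [0,0,0]},
    {"gripper": 1,"delta_pos": [-53,0,0],"dr": [0,0,0]},
    {"gripper": 1,"delta_pos": [-59,0,0],"dr": [0,0,0]},
    {"gripper": 1,"delta_pos": [-61,0,0],"dr": [0,0,0]},
    {"gripper": 1,"delta_pos": [-61,0,0],"dr": [0,0,0]}
  ]
}}

```text
clock: 24.85
ee_pos: [0.5247, -0.2119, 0.2005]
orientation: [0.501, 0.5, -0.5, 0.5]
ft_force: [0.2, -0.4, -3.9]
gripper_width: 0.0644
```

{"api": "drive_tool", "payload": {
  "targets": [
    {"gripper": 1,"delta_pos": [0,0,0],"dr": [0,0,0]},
    {"gripper": 1,"delta_pos": [0,0,0],"dr": [0,0,0]},
    {"gripper": 1,"delta_pos": [0,0,0],"dr": [0,0,0]},
    {"gripper": 1,"delta_pos": [0,0,0],"dr": [0,0,0]},
    {"gripper": 1,"delta_pos": [0,0,0],"dr": [0,0,0]},
    {"gripper": 1,"delta_pos": [0,0,0],"dr": [0,0,0]},
    {"gripper": 1,"delta_pos": [0,0,0],"dr": [0,0,0]},
    {"gripper": 1,"delta_pos": [0,0,0],"dr": [0,0,0]}
  ]
}}

```text
clock: 25.52
ee_pos: [0.5247, -0.2119, 0.2004]
orientation: [0.501, 0.5, -0.5, 0.5]
ft_force: [0.0, -1.1, -4.1]
gripper_width: 0.064
```

```bash
python3 - <<'E'
from h import *
o=env.get_obs();print(o['ee_pos'],o['gripper_width'],o['ft_force'],o['torque'],o['joint_vel'],R.from_quat(o['orientation']).as_matrix()[:,0])
w=env.camera("wrist")[:,:,::-1];s=env.camera("scene")[:,:,::-1];d=env.camera("side")[:,:,::-1].copy()
cv2.imwrite("pics/w11.png",w);cv2.imwrite("pics/c11.png",s);cv2.imwrite("pics/s11.png",d)
a=cv2.imread("pics/w10.png",0)
g=cv2.cvtColor(w.copy(),cv2.COLOR_BGR2GRAY);print([(150-20+i,int(v)) for i,v in enumerate(g[130:300,256:261].mean(1))][::3])
# bystanders moved? compare to start
for n,f,r in(("scene",s,[("roll",278,210,36,42),("bottle",62,202,34,64),("carton",366,130,28,40)]),("side",d,[("roll",270,150,36,38),("bottle",284,286,36,60),("carton",176,86,28,34)])):
    b=cv2.imread(f"pics/{n}0.png")
    for k,x,y,ww,hh in r: print(n,k,np.abs(b[y:y+hh,x:x+ww].astype(int)-f[y:y+hh,x:x+ww]).mean().round(2))
# held cylinder lower edge in the side view: dark column profile
dg=cv2.cvtColor(d,cv2.COLOR_BGR2GRAY)
c=env.camera_info("side")
def pr(P):
    q=R.from_quat(c['orientation']).inv().apply(np.array(P)-c['xyz']);u=c['intrinsics']@q;return u[:2]/u[2]
zb=o['ee_pos'][2]-.0676+.060
for z in (zb,zb+.072,zb+.1): print(pr([.524,-.2115,z]))
u,v=pr([.524,-.2115,zb]).round().astype(int)
print(v-30,[int(x) for x in dg[v-30:v+30,u-1:u+2].mean(1)])
for r in (v-30,v-22,v-10): print(r,u-30,[int(x) for x in dg[r,u-30:u+31]])
E
```

```text
[ 0.5247 -0.2119  0.2004] 0.06399988497697222 [ 0.0296 -1.0516 -4.0929] [-0.0381  0.0117  0.006 ] [-0.0009 -0.0008  0.0001  0.0007 -0.0014  0.0001] [ 0.0008  0.0007 -1.    ]
[(130, 174), (133, 174), (136, 173), (139, 150), (142, 109), (145, 110), (148, 111), (151, 109), (154, 108), (157, 108), (160, 107), (163, 90), (166, 86), (169, 89), (172, 86), (175, 87), (178, 86), (181, 86), (184, 84), (187, 86), (190, 86), (193, 106), (196, 104), (199, 90), (202, 84), (205, 85), (208, 84), (211, 85), (214, 84), (217, 84), (220, 83), (223, 103), (226, 102), (229, 90), (232, 86), (235, 87), (238, 85), (241, 85), (244, 84), (247, 84), (250, 85), (253, 85), (256, 84), (259, 86), (262, 106), (265, 104), (268, 88), (271, 83), (274, 83), (277, 82), (280, 84), (283, 84), (286, 83), (289, 83), (292, 82), (295, 84), (298, 83)]
scene roll 2.78
scene bottle 2.6
scene carton 2.86
side roll 24.91
side bottle 18.06
side carton 81.31
[246.6706 206.2611]
[247.0924 186.0882]
[247.266 177.788]
176 [41, 64, 72, 73, 72, 71, 71, 73, 73, 73, 73, 72, 74, 76, 75, 74, 75, 75, 75, 73, 72, 72, 73, 73, 72, 72, 73, 72, 72,
[... 256 characters left out ...]
 29, 41, 55, 64, 65, 67, 87, 117, 137, 143, 136, 104, 52, 23, 15, 14, 16, 15, 16, 16, 32, 67, 103, 113, 103, 108, 121, 118, 110, 110, 112, 117]
184 217 [215, 212, 204, 188, 158, 109, 47, 15, 14, 15, 16, 15, 16, 15, 15, 14, 16, 14, 16, 16, 20, 33, 49, 61, 66, 67, 69, 71, 72, 73, 73, 73, 72, 69, 67, 65, 64, 64, 63, 65, 64, 64, 62, 49, 42, 58, 56, 54, 98, 134, 140, 138, 138, 139, 142, 139, 139, 139, 141, 141, 141]
196 217 [143, 145, 147, 148, 147, 144, 144, 144, 143, 144, 144, 144, 145, 135, 101, 44, 24, 48, 69, 65, 53, 59, 66, 70, 71, 71, 72, 72, 72, 72, 72, 73, 72, 72, 72, 71, 70, 69, 69, 67, 65, 62, 71, 105, 136, 142, 140, 139, 138, 137, 137, 137, 137, 136, 135, 135, 135, 136, 138, 136, 136]
```

```bash
python3 - <<'E'
from h import *
o=env.get_obs();t=np.linspace(0,2*np.pi,90);print(o['gripper_width'],o['ee_pos'])
dz=o['ee_pos'][2]-.0676
for r,z in((.033,.060),(.033,.132),(.0255,.146),(.0175,.160)):
    q=wproj(np.c_[.5247+r*np.cos(t),-.212+r*np.sin(t),np.full(90,z+dz)],o);print(r,z,q.min(0),q.max(0))
a,b=cv2.imread("pics/side0.png"),cv2.imread("pics/s11.png")
d=np.abs(a.astype(int)-b).max(2)
for k,x,y in(("roll",288,170),("bottle",302,318),("carton",189,103)): print(k,a[y,x],b[y,x])
E
```

```text
0.06447725041832011 [ 0.5247 -0.212   0.2005]
0.033 0.06 [208.5329 161.5166] [307.9069 255.2397]
0.033 0.132 [183.6213 193.7775] [333.3468 323.3396]
0.0255 0.146 [194.2737 224.9081] [322.9339 331.3399]
0.0175 0.16 [209.2581 263.8078] [308.2479 340.5143]
roll [191 202 213] [217 228 234]
bottle [146 158 160] [169 182 184]
carton [30 33 71] [39 39 23]
```

The predicted rim rows for an intact, level nest (162, 194, 225, 264) match the observed ones (162, 193, 223, 262). Handing in.

```bash
python3 -c "
from bench import env
o=env.get_obs();print(o['clock'],o['gripper_width'],o['joint_vel']);print(env.close_job())"
```

```text
25.6667 0.06447725041832011 [-0.00125002  0.0008469  -0.0009896   0.0008172  -0.00209146  0.00023216]
the job is handed in; nothing more can be done
None
```

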